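Press a loaf mould

ROBOT

A 7-joint arm with a two-finger parallel gripper is mounted at the origin on the work surface. World frame = base frame: x ahead of the robot, y to its left, z up, the work surface at z = 0. Lengths are in mm, angles in rad, forces in N, time in s.
With the tool pointing down it reaches from about 400 to 850 mm from the base axis. Payload 6.9 kg.
Tool frame: the origin (TCP) lies at the very end of the fingers, on their centre line; the grasp point (between the pads) lies r.pinch_z behind it (r.pinch_z is the distance from the TCP to the grasp point, in mm); z points along the fingers, y is the line along which they close (so a half turn about z gives the same grasp; the last joint's range is limited). The gripper opens to 85 mm and grips with 20 to 120 N. Pads are 22 mm wide; open, the fingers measure 114 mm over their backs; the gripper's body (76 mm by 85 mm) begins 54 mm behind the grasp point. The pads swing forward as they close: fully open they stand 13 mm farther back than shut.
Start: joints at [1.385, 0.507, -0.238, 1.5, 0.126, 1.149, -0.155], TCP at [179.768, -598.577, 231.275] pointing down, gripper open.
Joint ranges: [-3.08, 3.08], [-0.24, 2.05], [-1.43, 1.35], [0, 2.5], [-1.52, 4.66], [0.17, 1.96], [-2.89, 2.89]. Speed limits (rad/s): [2.39, 2.39, 3.14, 3.14, 3.14, 3.14, 3.14].

INTERFACE

Orientations are given as a unit quaternion [x, y, z, w].
In Python, from station import telemetry, imaging, r gives the robot as it stands. The module is installed in compiled form; this text tells all that it offers.
- The arm moves only by the tool apply_moves, never from a script. Its argument "increments" is a list that holds one entry, the list of rows, each a list of 7 numbers: the gripper command: -1 is shut, 1 is fully open, values between are in proportion, then the shift along the tool's x, y, z as a fraction of full scale, then the turn, a rotation vector about the tool's x, y, z as a fraction of full scale. In form: [[[claw, x, y, z, wx, wy, wz], ...]]. A call has 1 to 20 rows; each row is the pose to reach, as a shift and turn from the pose commanded when the call began, along the tool's axes at that moment, turning the shorter way round; what a row does not reach only later rows make up. Full scale, the value 1, is 0.12 m for a shift and 180 degrees for a turn. A row lasts 1/10 s, in which the tool goes at most 50 mm and 8.59 degrees, less where a joint would pass 70% of its speed; a pose out of reach is approached as far as the arm can. A call with a number of a shift or a turn outside -1 to 1 is refused whole. A call with a gripper value outside its range is refused whole. The fingers move at their own pace and stop on an object; the grip force is fixed at half the most. Time passes only in rows, so rows that repeat a pose let the fingers close. It gives the time, the measured TCP pose, the force, the opening and the grip force at its end, in the units of the state.
- telemetry.sense(): the state, without advancing time (a new reading comes with each control period).
- imaging.capture(name): name is "side" or "top" or "wrist"; returns a dict with "pixels" (420x560x3 uint8, red, green, blue), "depth" (420x560 float32, mm along the optical axis (not along the pixel's ray), 0 where there is no reading), "K" (3x3 intrinsics, pixels), "cam_to_world" (4x4, takes a point from camera to world coordinates). Camera axes: x right, y down, z forward; pixel columns grow to the right and rows downward; lengths in mm; the calibration is good to about 2 mm. The wrist camera is an equidistant fisheye: a pixel r from the principal point sees the ray r / f radians off the axis. A picture is of the moment at which its call begins.
- r.hand_in(): hands the job in; it is judged then, once.
Trained networks look in the newest picture that a camera, given by its name, has taken for a name from the list of things; names that differ only in an ending like _2 or _b are one class to them, and where a whole thing is asked for, a point or a joint stands for the part that bears it (a point fixed in the world has none). Each returns a list of dicts, best first, with "confidence" (0 to 1); they miss things now and then, are a little off and sometimes report something else, mostly with a low value. They report only what shows in the picture. A call takes as long as a camera call.
- imaging.outline_of(camera, target): "mask" (420x560 bool, what is visible of it) and "xy" ([column, row] in pixels, amid what is visible of it).
The state is a dict: "clock": time; "joint_positions": joint angles; "joint_vel": joint speeds; "tau": joint torques, N m; "eef_pos": TCP position; "orientation": TCP orientation; "wrist_force": force on the tool from outside, world axes, zero at the start; "torque": the same for the moment, N m; "opening": opening from 0.0 (shut) to 1.0 (fully open); "gripper_force": force on a finger pad.
Only numpy, scipy, OpenCV 4.12 (cv2) and the standard library are available. Lean on these libraries where they do the work, as an engineer would, in place of code of your own. Each camera call takes 0.05 s, during which the arm holds its last target. There are 200 camera calls.

TASK

Put the filled loaf mould under pressure: push it along the base of the screw press until it is fully home against the back stop, then with one finger push an arm of the T-bar round, clockwise seen from above, until the press plate bears tight on the mould's lid and the bar stops. Everything is only pushed: do not grip the bar, do not lift the mould, and leave the calculator, the foil tray and the steel shaker where they are.

Things in the scene. Friction and masses are not known exactly. Their poses are not given: they have to be found in the camera images.
- press: Bench screw press with a dark base, fixed to the counter. x: the direction in which a mould is slid in; z up; origin on the counter below the spindle axis. Base plate 325 x 176 mm, from x = -190 to +135 mm, its top 18 mm above the counter. Two guide rails along x, 98 mm apart and 10 mm high, keep the mould in line. The two columns are 18 mm thick, at x = 0, y = -70 and +70 mm.
- back_stop (a point): Middle of the foot of the press's back stop (the face the mould is pushed against), on the base plate at x = +120 mm in the press's frame; the stop is 106 mm wide and rises 28 mm above the base.
- beam_top (a point): Middle of the top of the press's dark crossbeam, 178 mm above the counter. The beam is 36 mm along x, 172 mm along y, 28 mm thick; the spindle's nut and the nuts on the columns reach to 196 mm above the counter.
- mould: Closed oblong aluminium loaf mould, lid on, loose, 0.6 to 0.9 kg. It stands on the press base between the rails, 35 to 60 mm short of home. Origin: centre of its underside; x along the press's x. Body 240 x 92 mm, rim 250 x 102 mm at 64 to 68 mm, lid top 76 mm above its underside. Home, its body touches the back stop and its origin is at x = 0 in the press's frame, the rim's front edge at -125 mm.
- mould_front (a point): Middle of the front edge of the mould's rim (the end that faces out of the press), 66 mm above the mould's underside: the place to push, in the direction of its x axis.
- plate: Steel press plate, 190 mm along x by 62 by 8 mm, hung on the spindle above the mould and guided on the columns so that it only goes up and down; it starts 3 to 8 mm above the lid. Origin: centre of its underside. It goes down 8 mm per full clockwise turn of the T-bar; resting on the lid, its underside is 94 mm above the counter.
- bar_hub (a point): Centre of the T-bar on top of the spindle; x along the bar, z up. Straight steel bar 12 mm thick through a hub 34 mm wide and 32 mm high, a black ball 20 mm thick at each end, 174 mm over all. 224 to 235 mm above the counter, it goes down with the plate; nothing else stands at its height. Turning takes about 3 N at 55 mm from the spindle; it stays where it is left.
- screw (a joint): Turn of the T-bar and spindle in rad, growing clockwise seen from above, which lowers the plate. It begins between 2.0 and 5.2. The plate meets the lid of the mould at about 7.85; there the bar stiffens at once and can be turned only a little further: with 8 to 12 N on it, 55 mm from the spindle, it is tight. Let go, it eases back to about 7.9 and stays tight by its own friction.
- shaker: Bystander: upright steel seasoning shaker, 62 mm diameter, 92 mm high; origin at the centre of its underside. Not to be moved.
- tray: Bystander: empty open foil tray 150 x 85 x 42 mm; origin at the centre of its underside. Not to be moved.
- calculator: Bystander: flat black desk calculator 140 x 95 x 20 mm; origin at the centre of its underside. Not to be moved.

How it is judged:
By the outcome, as a careful person would: the job done as asked, in the order asked, and still so for the second after the job is handed in, with the robot touching nothing.
It also fails if it takes over 61 s, if anything falls off the work surface, if the arm or the gripper's body presses on something with over 40 N, if the wrist force passes 120 N, or if a joint passes its speed limit or range.

## Working session

There is one attempt and no reset: what is moved stays moved. The work goes in short steps, Python scripts to look and compute and a tool call to move; the robot and the scene stay as the last step left them, time stands still between calls to the robot, and variables do not carry over. Pictures are saved under pics/ and viewed, at most 10 in all, crops included, and the job is handed in when it is done.

Besides the shell and the picture viewer there is one more tool, called after "Emit:" in YAML: its name, and indented under it one key for each argument. apply_moves: Moves the arm, as the interface text tells. Its arguments: {"type":"object","properties":{"increments":{"type":"array"}},"required":["increments"]}

```bash
mkdir -p pics; cat > h.py <<'E'
import numpy as np, cv2
from station import telemetry, imaging, r
def world(c,mask):
    v,u=np.nonzero(mask&(c["depth"]>0)); d=c["depth"][v,u]; K=c["K"]
    p=np.stack([(u-K[0,2])/K[0,0]*d,(v-K[1,2])/K[1,1]*d,d,np.ones_like(d)])
    return (c["cam_to_world"]@p)[:3].T
def save(c,n): cv2.imwrite("pics/"+n,c["pixels"][:,:,::-1])
E
python3 - <<'E'
from h import *
np.set_printoptions(precision=1,suppress=True)
s=telemetry.sense(); print(s, r.pinch_z)
for cam in("top","side"):
    c=imaging.capture(cam); save(c,cam+"0.png"); print(cam,c["K"],c["cam_to_world"])
    for t in("press","mould","plate","bar_hub","mould_front","beam_top","shaker","tray","calculator"):
        for o in imaging.outline_of(cam,t)[:2]:
            p=world(c,o["mask"]); print(t,round(o["confidence"],2),o["xy"],o["mask"].sum(),np.median(p,0) if len(p) else None,np.percentile(p,[1,99],axis=0).ravel() if len(p) else None)
E
```

```text
{'clock': 0.0, 'joint_positions': array([ 1.4,  0.5, -0.2,  1.5,  0.1,  1.1, -0.2]), 'joint_vel': array([-0., -0., -0., -0.,  0.,  0.,  0.]), 'tau': array([  0. , -62.1,  -2.2, -25. ,   0. ,   0. ,   0. ]), 'eef_pos': array([ 179.6, -598.1,  230.5]), 'orientation': array([ 1. ,  0.1, -0. , -0. ]), 'wrist_force': array([ 1. , -0.2,  0.6]), 'torque': array([ 0.,  0., -0.]), 'gripper_force': 0.0, 'opening': 1.0003503300356331} 18.700000000000003
top [[481.2   0.  274.2]
 [  0.  481.2 211.3]
 [  0.    0.    1. ]] [[   0.    -1.     0.1  411.1]
 [  -1.    -0.     0.   -17.5]
 [  -0.    -0.1   -1.  1378.7]
 [   0.     0.     0.     1. ]]
press 0.65 [271.9, 185.9] 5294 [586.8   6.3  28.9] [ 436.  -170.9   12.1  732.2  148.7  247.5]
press 0.64 [370.9, 148.8] 507 [ 696.2 -256.8   85.1] [ 672.9 -290.8    9.8  729.9 -233.4   95.2]
mould 0.77 [303.2, 206.6] 1620 [533.4 -76.3  91.4] [ 467.6 -144.    80.5  675.5   91.4   98.9]
plate 0.57 [273.0, 177.5] 1573 [599.5   9.2 109.1] [526.9 -70.4  89.9 677.3  96.5 249.3]
bar_hub 0.81 [270.7, 175.6] 484 [597.8   9.2 237.6] [528.6 -36.4 107.5 672.4  55.6 2
[... 1129 characters left out ...]
.5 673.8 262.4 249.2]
bar_hub 0.62 [283.4, 261.0] 2784 [563.6 -81.9  85.2] [ 467.5 -145.7   27.3  679.7   40.1   98.4]
mould_front 0.78 [285.4, 257.7] 2925 [562.5 -81.3  84.5] [ 429.7 -145.7    1.7  679.5   40.3   98.9]
beam_top 0.79 [311.1, 245.1] 5572 [608.6 -25.4  82.6] [ 436.1 -175.4   10.7  732.2  107.9  246.5]
shaker 0.66 [309.0, 343.0] 1096 [ 708.1 -280.9   77.1] [ 666.6 -293.8    1.1  732.4 -203.9   94. ]
tray 0.96 [153.7, 321.2] 2851 [ 350.  -334.9   14.3] [ 278.3 -389.5   -0.1  428.9 -297.3   45.4]
tray 0.71 [316.5, 243.3] 5491 [607.8 -24.4  84.3] [ 435.8 -175.4   10.9  732.3  109.5  246. ]
calculator 0.71 [289.2, 176.2] 853 [388.6 313.4  19.3] [314.2 263.    5.6 458.4 373.5  26.1]
```

```bash
python3 - <<'E'
from h import *
a=cv2.imread("pics/top0.png")[100:310,130:430]; b=cv2.imread("pics/side0.png")[150:380,180:440]
cv2.imwrite("pics/t1.png",cv2.resize(a,None,fx=2.6,fy=2.6,interpolation=2)); cv2.imwrite("pics/s1.png",cv2.resize(b,None,fx=2.5,fy=2.5,interpolation=2))
E
```

```text
(no output)
```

View pics/t1.png

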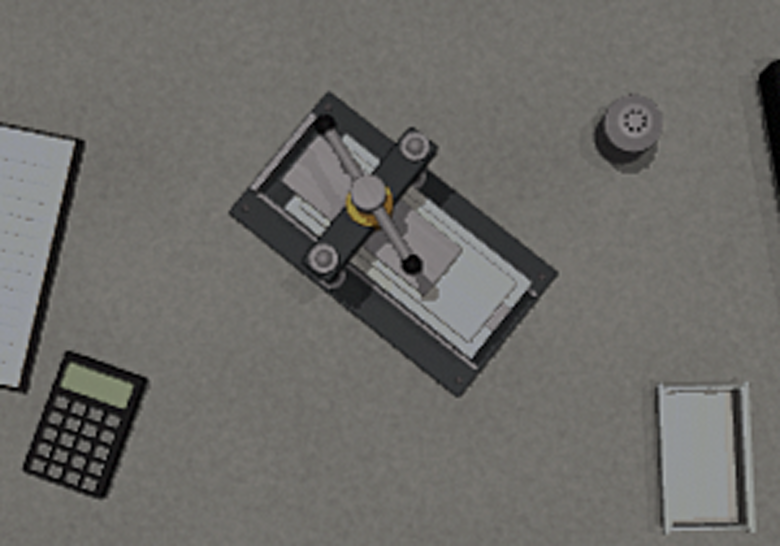

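View pics/s1.png

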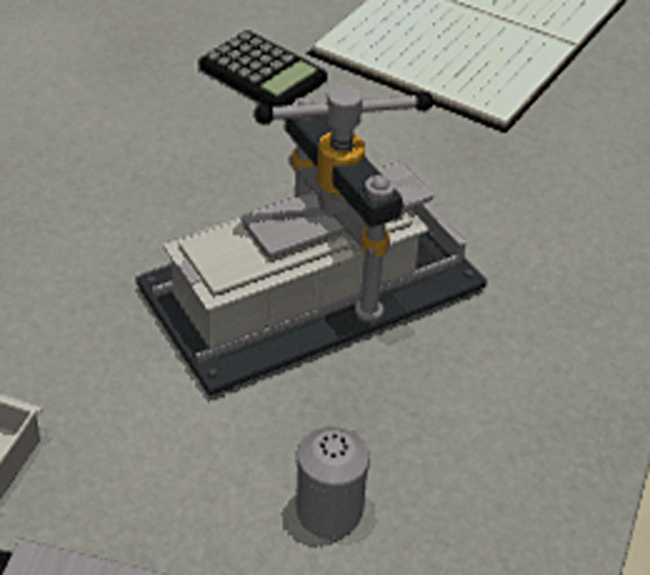

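The top crop shows the press with its open front at the lower right (mould front edge near (500,320)), the back stop at the upper left (280,150), the hub at (370,193) and the balls at (325,122) and (411,264). The side crop agrees, with the plate just above the lid.

```bash
cat >> h.py <<'E'
def cloud(cams=("top","side")):
    P=[]
    for cam in cams:
        c=imaging.capture(cam); p=world(c,np.ones(c["depth"].shape,bool)); P.append(p[(abs(p[:,0]-590)<200)&(abs(p[:,1]-0)<210)])
    return P
E
python3 - <<'E'
from h import *
np.set_printoptions(precision=1,suppress=True)
for p in cloud():
    z=p[:,2]
    for lo,hi,n in((9,60,"base"),(170,184,"beam"),(222,260,"bar")):
        q=p[(z>lo)&(z<hi)]
        (c,s,a)=cv2.minAreaRect(q[:,:2].astype(np.float32)); print(n,len(q),np.array(c),np.array(s),a,np.median(q[:,2]),np.percentile(q[:,2],[5,95]))
    # press frame guess from base rect: x direction up-left
    q=p[(z>170)&(z<184)]; m=q[:,:2].mean(0)
    q=p[(z>9)&(z<60)]; c,s,a=cv2.minAreaRect(q[:,:2].astype(np.float32)); bx=cv2.boxPoints((c,s,a)); e=[bx[1]-bx[0],bx[2]-bx[1]]; e=max(e,key=np.linalg.norm); e=e/np.linalg.norm(e); e=e if e[0]>0 else -e
    O=np.array(c)+27.5*e; print("x dir",np.arctan2(e[1],e[0]),"origin",O)
    n=np.array([-e[1],e[0]]); 
    for lo,hi,nm in((75,90,"rim"),(90,98,"lid"),(98,116,"plate"),(222,260,"bar"),(170,184,"beam"),(30,60,"stop?")):
        q=p[(z>lo)&(z<hi)]; l=np.c_[(q[:,:2]-O)@e,(q[:,:2]-O)@n]; print(nm,len(q),np.percentile(l,[1,50,99],axis=0).ravel(),np.median(q[:,2]))
    q=p[(z>222)&(z<260)]; l=np.c_[(q[:,:2]-O)@e,(q[:,:2]-O)@n]
    vx=cv2.fitLine(l.astype(np.float32),cv2.DIST_HUBER,0,.01,.01).ravel(); print("barline",vx,np.arctan2(vx[1],vx[0]))
E
```

```text
base 2932 [598.7   6.2] [367.1 391.2] 0.9261133074760437 18.456674243917973 [13.3 33.1]
beam 578 [599.7   9.2] [ 40.6 171.5] 51.105010986328125 177.774755151023 [173.4 182.7]
bar 481 [600.9  11. ] [171.9  32.6] 36.91975784301758 237.5426331532126 [231.4 248.5]
x dir -1.5546325 origin [599.1 -21.3]
rim 766 [-115.4 -138.5   38.   -57.9  126.7   83.4] 86.0452444462519
lid 941 [-101.2 -124.4   58.6  -69.7  110.1   62.1] 93.78359466323991
plate 1112 [-116.2  -80.6  -23.2   -2.4   58.9   77. ] 107.28703857189419
bar 481 [-78.4 -70.3 -30.6  -0.2  14.1  74.5] 237.5426331532126
beam 578 [-93.5 -70.  -37.3  -8.9  29.3  73.4] 177.774755151023
stop? 183 [-161.3 -140.6 -121.4   68.   135.7  120.4] 43.45704584737473
barline [  0.5  -0.9 -31.5   0.9] -1.0287727
base 3606 [583.6  -9.8] [327.6 182.9] 51.32387161254883 20.971342999152625 [14.  53.9]
beam 451 [602.7   6.8] [ 41.2 169. ] 53.82383728027344 178.23663418667968 [171.8 182.5]
bar 526 [600.8   9.5] [170.3  37.9] 36.934024810791016 236.18969045891373 [226.3 248.2]
x dir 0.8957705 origin [600.8  11.7]
rim 710 [-172.2  -78.2  -89.6  -43.9   75.2   65. ] 86.3634226383187
lid 933 [-167.3  -75.8 -112.3  -20.7   62.2   60. ] 94.50416739486946
plate 976 [-146.4  -80.8  -37.3   -6.2   93.1   65.2] 108.28227535869115
bar 526 [-80.8 -35.1  -5.6  -6.9  76.2  27.8] 236.18969045891373
beam 451 [-21.6 -87.7 -10.  -27.2  16.8  70.5] 178.23663418667968
stop? 1026 [-168.4  -78.7  -45.3  -46.1  127.1   37. ] 43.700413475206005
barline [ 0.9 -0.3 -4.3 -3.5] -0.34160668
```

```bash
cat >> h.py <<'E'
from scipy.spatial.transform import Rotation as Ro
YAW=0.895; O=np.array([600.5,10.5])
def L(x,y,z):
    c,s=np.cos(YAW),np.sin(YAW); return np.array([O[0]+c*x-s*y,O[1]+s*x+c*y,z])
def loc(p):
    c,s=np.cos(YAW),np.sin(YAW); d=np.asarray(p)[:2]-O; return np.array([c*d[0]+s*d[1],-s*d[0]+c*d[1],p[2]])
def ori(t,yaw=YAW):
    e=np.array([np.cos(yaw),np.sin(yaw),0]);Z=np.array([0,0,1.])
    z=-np.cos(t)*Z+np.sin(t)*e; x=np.cos(t)*e+np.sin(t)*Z
    return Ro.from_matrix(np.c_[x,np.cross(z,x),z])
def inc(p0,q0,p,q):
    return np.round(np.r_[q0.inv().apply(np.asarray(p)-p0)/120,(q0.inv()*q).as_rotvec()/np.pi],3)
def now():
    s=telemetry.sense(); return s["eef_pos"],Ro.from_quat(s["orientation"]),s
E
python3 - <<'E'
from h import *
np.set_printoptions(precision=3,suppress=True)
p,q,s=now(); print(q.as_matrix())
g=L(-215,0,231); print(g)
print(inc(p,q,g,ori(np.radians(20))), inc(p,q,g,q))
E
```

```text
[[ 0.958  0.288 -0.   ]
 [ 0.288 -0.958  0.   ]
 [ 0.    -0.    -1.   ]]
[ 466.013 -157.245  231.   ]
[ 3.342 -2.836  0.002  0.033  0.108 -0.19 ] [ 3.342 -2.836  0.002  0.     0.     0.   ]
```

Emit:
apply_moves:
  increments:
    - [[-1, 0.42, -0.35, 0, 0, 0, 0], [-1, 0.84, -0.71, 0, 0, 0, 0], [-1, 0.84, -0.71, 0, 0, 0, 0], [-1, 0.84, -0.71, 0, 0, 0, 0]]

```text
clock: 1.5
eef_pos: [255.7, -483.7, 232.0]
orientation: [0.989, 0.149, 0.001, -0.0]
wrist_force: [-0.3, -0.6, 0.7]
opening: 0.331
gripper_force: 0.0
```

Emit:
apply_moves:
  increments:
    - [[-1, 0.42, -0.35, 0, 0, 0, 0], [-1, 0.84, -0.71, 0, 0, 0, 0], [-1, 0.84, -0.71, 0, 0, 0, 0], [-1, 0.84, -0.71, 0, 0, 0, 0]]

```text
clock: 1.9
eef_pos: [326.8, -373.8, 231.8]
orientation: [0.989, 0.149, 0.001, -0.0]
wrist_force: [-0.4, 0.2, -0.2]
opening: 0.001
gripper_force: 0.0
```

Emit:
apply_moves:
  increments:
    - [[-1, 0.42, -0.35, 0, 0, 0, 0], [-1, 0.84, -0.71, 0, 0, 0, 0], [-1, 0.84, -0.71, 0, 0, 0, 0], [-1, 0.84, -0.71, 0, 0, 0, 0]]

```text
clock: 2.3
eef_pos: [398.4, -263.8, 231.7]
orientation: [0.989, 0.148, 0.001, -0.0]
wrist_force: [-0.3, -0.4, -0.1]
opening: 0.001
gripper_force: 0.0
```

Emit:
apply_moves:
  increments:
    - [[-1, 0.42, -0.35, 0, 0, 0, 0], [-1, 0.82, -0.7, 0, 0, 0, 0], [-1, 0.82, -0.7, 0, 0, 0, 0], [-1, 0.82, -0.7, 0, 0, 0, 0], [-1, 0.82, -0.7, 0, 0, 0, 0]]

```text
clock: 2.8
eef_pos: [465.8, -159.6, 231.1]
orientation: [0.989, 0.145, -0.0, 0.0]
wrist_force: [-0.2, -1.0, -0.0]
opening: -0.0
gripper_force: 0.0
```

```bash
python3 - <<'E'
from h import *
np.set_printoptions(precision=3,suppress=True)
p,q,s=now(); print(p,s["clock"],s["joint_positions"],s["opening"],s["wrist_force"])
a=ori(np.radians(20))
print(inc(p,q,L(-215,0,180),a)); 
print("then",inc(L(-215,0,180),a,L(-215,0,79),a),inc(L(-215,0,79),a,L(-125,0,79),a))
E
```

```text
[ 465.832 -159.595  231.103] 2.8 [ 0.578  0.315 -0.402  1.838  0.144  1.018 -1.161] -7.565956229056871e-05 [-0.206 -0.967 -0.022]
[ 0.007 -0.019  0.426  0.034  0.108 -0.19 ]
then [-0.288 -0.     0.791  0.     0.     0.   ] [ 0.705 -0.     0.257  0.     0.     0.   ]
```

Emit:
apply_moves:
  increments:
    - [[-1, 0.007, -0.019, 0.1, 0.034, 0.108, -0.19], [-1, 0.007, -0.019, 0.25, 0.034, 0.108, -0.19], [-1, 0.007, -0.019, 0.426, 0.034, 0.108, -0.19], [-1, 0.007, -0.019, 0.426, 0.034, 0.108, -0.19], [-1, 0.007, -0.019, 0.426, 0.034, 0.108, -0.19], [-1, 0.007, -0.019, 0.426, 0.034, 0.108, -0.19], [-1, 0.007, -0.019, 0.426, 0.034, 0.108, -0.19]]

```text
clock: 3.5
eef_pos: [465.4, -157.8, 179.9]
orientation: [0.889, 0.423, 0.156, -0.076]
wrist_force: [0.8, 0.4, -0.5]
opening: -0.001
gripper_force: 0.0
```

Emit:
apply_moves:
  increments:
    - [[-1, -0.1, 0, 0.26, 0, 0, 0], [-1, -0.19, 0, 0.52, 0, 0, 0], [-1, -0.288, 0, 0.79, 0, 0, 0], [-1, -0.288, 0, 0.79, 0, 0, 0], [-1, -0.288, 0, 0.79, 0, 0, 0]]

```text
clock: 4.0
eef_pos: [466.4, -154.8, 79.9]
orientation: [0.888, 0.426, 0.156, -0.076]
wrist_force: [0.6, 0.2, -0.7]
opening: -0.002
gripper_force: 0.0
```

```bash
python3 - <<'E'
from h import *
np.set_printoptions(precision=3,suppress=True)
p,q,s=now(); print(p,loc(p),s["clock"],s["joint_positions"],s["wrist_force"]); a=ori(np.radians(20))
print(inc(p,q,L(-175,0,79),a),inc(p,q,L(-140,0,79),a))
t=imaging.capture("side"); save(t,"side2.png")
c=imaging.capture("top")
cv2.imwrite("pics/s2.png",np.hstack([cv2.resize(x["pixels"][120:320,200:400,::-1],(400,400)) for x in(t,c)]))
E
```

```text
[ 466.398 -154.81    79.86 ] [-212.86     1.223   79.86 ] 4.0 [ 0.954  0.562 -0.638  2.127 -0.033  0.453 -0.238] [ 0.639  0.199 -0.731]
[ 0.294  0.01   0.115 -0.001 -0.    -0.   ] [ 0.568  0.011  0.215 -0.001 -0.    -0.   ]
```

View pics/s2.png

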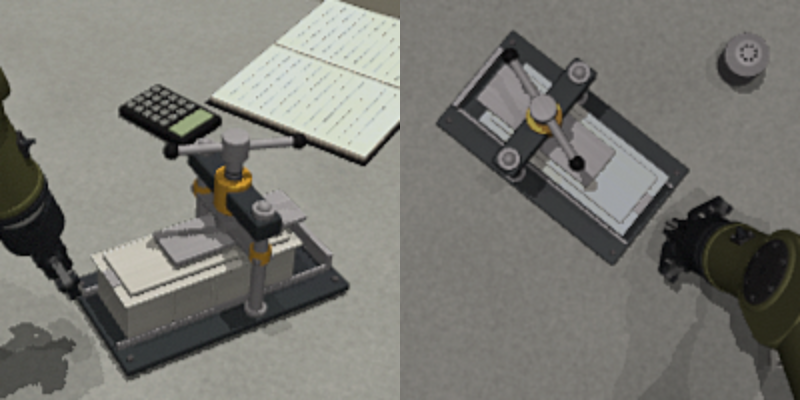

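The left view shows the shut fingers at (70,285), just in front of the mould's rim. The right view shows them lined up with the mould's axis. Pushing slowly now.

Emit:
apply_moves:
  increments:
    - [[-1, 0.08, 0.01, 0.03, 0, 0, 0], [-1, 0.16, 0.01, 0.06, 0, 0, 0], [-1, 0.2, 0.01, 0.075, 0, 0, 0], [-1, 0.24, 0.01, 0.09, 0, 0, 0], [-1, 0.28, 0.01, 0.105, 0, 0, 0], [-1, 0.32, 0.01, 0.12, 0, 0, 0], [-1, 0.36, 0.01, 0.135, 0, 0, 0], [-1, 0.4, 0.01, 0.15, 0, 0, 0]]

```text
clock: 4.9
eef_pos: [498.6, -117.2, 78.7]
orientation: [0.888, 0.425, 0.156, -0.076]
wrist_force: [-3.8, -3.3, 4.2]
opening: 0.002
gripper_force: 3.0
```

Emit:
apply_moves:
  increments:
    - [[-1, 0.03, 0, 0.011, 0, 0, 0], [-1, 0.06, 0, 0.022, 0, 0, 0], [-1, 0.09, 0, 0.033, 0, 0, 0], [-1, 0.09, 0, 0.033, 0, 0, 0]]

```text
clock: 5.3
eef_pos: [506.2, -107.6, 78.7]
orientation: [0.888, 0.426, 0.157, -0.076]
wrist_force: [-0.7, -1.7, 1.0]
opening: 0.001
gripper_force: 1.1
```

```bash
python3 - <<'E'
from h import *
np.set_printoptions(precision=2,suppress=True)
p,q,s=now(); print(p,loc(p),s["clock"],s["wrist_force"])
for P in cloud():
    l=np.array([loc(x) for x in P]); m=(l[:,2]>89)&(l[:,2]<97)&(abs(l[:,1])<40); print(np.percentile(l[m,0],[0.5,2,5]),m.sum())
E
```

```text
[ 506.2  -107.6    78.73] [-151.13   -0.3    78.73] 5.3 [-0.73 -1.7   1.  ]
[-151.38 -145.43 -137.06] 647
[-163.05 -155.47 -136.87] 615
```

Emit:
apply_moves:
  increments:
    - [[-1, 0.025, 0, 0.009, 0, 0, 0], [-1, 0.05, 0, 0.018, 0, 0, 0], [-1, 0.075, 0, 0.027, 0, 0, 0]]

```text
clock: 5.7
eef_pos: [511.7, -100.4, 78.6]
orientation: [0.888, 0.426, 0.156, -0.076]
wrist_force: [-3.2, -4.6, 3.4]
opening: -0.001
gripper_force: 2.6
```

Emit:
apply_moves:
  increments:
    - [[-1, 0.016, 0, 0.006, 0, 0, 0], [-1, 0.032, 0, 0.012, 0, 0, 0]]

```text
clock: 5.9
eef_pos: [514.4, -96.9, 78.6]
orientation: [0.888, 0.426, 0.156, -0.076]
wrist_force: [-3.6, -4.8, 2.6]
opening: -0.003
gripper_force: 2.6
```

Emit:
apply_moves:
  increments:
    - [[-1, 0.016, 0, 0.006, 0, 0, 0], [-1, 0.024, 0, 0.009, 0, 0, 0]]

```text
clock: 6.1
eef_pos: [516.5, -94.4, 78.7]
orientation: [0.888, 0.426, 0.157, -0.076]
wrist_force: [-3.7, -4.6, 2.0]
opening: -0.001
gripper_force: 2.5
```

Emit:
apply_moves:
  increments:
    - [[-1, 0.01, 0, 0.004, 0, 0, 0], [-1, 0.02, 0, 0.007, 0, 0, 0]]

```text
clock: 6.3
eef_pos: [517.8, -92.6, 78.6]
orientation: [0.888, 0.426, 0.156, -0.076]
wrist_force: [-7.5, -7.6, 4.3]
opening: 0.0
gripper_force: 5.3
```

Emit:
apply_moves:
  increments:
    - [[-1, 0.01, 0, 0.004, 0, 0, 0], [-1, 0.02, 0, 0.007, 0, 0, 0]]

```text
clock: 6.5
eef_pos: [518.0, -92.5, 78.4]
orientation: [0.889, 0.425, 0.155, -0.076]
wrist_force: [-13.2, -14.2, 14.0]
opening: 0.002
gripper_force: 9.9
```

```bash
python3 - <<'E'
from h import *
np.set_printoptions(precision=2,suppress=True)
p,q,s=now(); print(p,loc(p),s["clock"],s["wrist_force"])
t=imaging.capture("side");c=imaging.capture("top")
cv2.imwrite("pics/s3.png",np.hstack([cv2.resize(x["pixels"][140:290,220:370,::-1],(400,400),interpolation=2) for x in(t,c)]))
E
```

```text
[518.01 -92.53  78.39] [-131.98   -0.09   78.39] 6.5 [-13.24 -14.2   13.97]
```

View pics/s3.png

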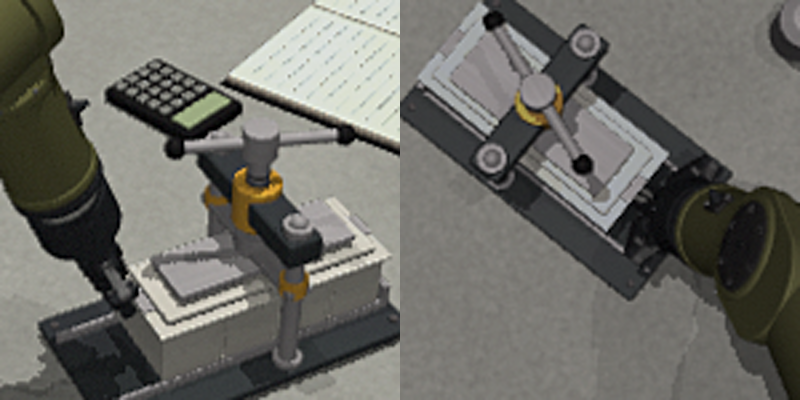

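The mould sits against the back stop: the force rose to about 20 N with no further motion, and the top view shows the rim over the stop. Next I withdraw, rise and measure the bar.

Emit:
apply_moves:
  increments:
    - [[-1, -0.1, 0, -0.036, 0, 0, 0], [-1, -0.3, 0, -0.11, 0, 0, 0], [-1, -0.55, 0, -0.2, 0, 0, 0], [-1, -0.55, 0, -0.2, 0, 0, 0]]

```text
clock: 7.0
eef_pos: [473.9, -148.0, 78.0]
orientation: [0.889, 0.424, 0.156, -0.076]
wrist_force: [-0.1, -0.1, 0.2]
opening: -0.002
gripper_force: 0.0
```

Emit:
apply_moves:
  increments:
    - [[-1, 0.11, 0, -0.3, 0, 0, 0], [-1, 0.23, 0, -0.62, 0, 0, 0], [-1, 0.34, 0, -0.93, 0, 0, 0], [-1, 0.34, 0, -0.93, 0, 0, 0]]

```text
clock: 7.4
eef_pos: [479.5, -144.5, 202.5]
orientation: [0.887, 0.427, 0.16, -0.073]
wrist_force: [0.3, 0.1, 0.0]
opening: -0.004
gripper_force: 0.0
```

```bash
python3 - <<'E'
from h import *
np.set_printoptions(precision=2,suppress=True)
p,q,s=now(); print(p,loc(p),s["clock"],s["wrist_force"])
for P in cloud():
    q_=P[(P[:,2]>220)&(P[:,2]<256)&(np.hypot(*(P[:,:2]-O).T)<95)]
    d=q_[:,:2]-[600.5,10]; rr=np.hypot(*d.T)
    a=q_[(rr>24)]; b=cv2.fitLine(a[:,:2].astype(np.float32),cv2.DIST_HUBER,0,.01,.01).ravel(); print("bar",len(q_),b,np.degrees(np.arctan2(b[1],b[0])))
    u=b[:2]; t=(a[:,:2]-[600.5,10])@u; print("ends",np.percentile(t,[0.5,99.5]),"z bar top",np.median(a[(abs(t)<65),2]),"hub z",np.percentile(q_[rr<15,2],[50,90]))
    h=q_[q_[:,2]>np.percentile(q_[rr<15,2],50)-4]; h=h[np.hypot(*(h[:,:2]-[600.5,10]).T)<25]; print("hub",h.mean(0))
    l=np.array([loc(x) for x in P]); m=(l[:,2]>89)&(l[:,2]<97)&(abs(l[:,1])<40); print("lidx",np.percentile(l[m,0],[0.5,2,5,99]))
    m=(l[:,2]>78)&(l[:,2]<97)&(abs(l[:,1])<40); print("rim",np.percentile(l[m,0],[1,3,97,99.5]))
E
```

```text
[ 479.47 -144.53  202.48] [-196.66   -2.54  202.48] 7.4 [0.32 0.12 0.02]
bar 482 [  0.85   0.53 600.01  10.52] 31.949408
ends [-84.38  86.09] z bar top 235.46702786762512 hub z [246.27 249.29]
hub [600.69  10.61 246.28]
lidx [-123.23 -121.03 -112.55  122.59]
rim [-123.66 -122.14  122.61  125.11]
bar 535 [  0.85   0.53 602.41   8.57] 31.765713
ends [-85.21  85.13] z bar top 234.62579195800555 hub z [246.13 248.94]
hub [602.08   8.22 246.62]
lidx [-123.17 -120.93 -115.43  123.02]
rim [-123.7  -122.48  122.37  125.32]
```

```bash
cat >> h.py <<'E'
H=np.array([601.,10.])
def C(deg,z=208,rad=52): a=np.radians(deg); return np.array([H[0]+rad*np.cos(a),H[1]+rad*np.sin(a),z])
E
python3 - <<'E'
from h import *
np.set_printoptions(precision=3,suppress=True)
p,q,s=now(); v=ori(0)
print(inc(p,q,p+[0,0,62],v), inc(p+[0,0,62],v,(p+[0,0,62]+C(252,264.5))/2,v), inc(p,v,C(252,p[2]),v))
E
```

```text
[ 0.178  0.001 -0.485  0.    -0.112  0.   ] [ 0.623  0.077 -0.017  0.     0.     0.   ] [1.246 0.154 0.    0.    0.    0.   ]
```

Emit:
apply_moves:
  increments:
    - [[-1, 0.09, 0, -0.24, 0, -0.05, 0], [-1, 0.178, 0, -0.485, 0, -0.1, 0], [-1, 0.178, 0, -0.485, 0, -0.112, 0], [-1, 0.178, 0, -0.485, 0, -0.112, 0]]

```text
clock: 7.9
eef_pos: [477.6, -141.8, 259.3]
orientation: [0.9, 0.436, -0.001, -0.0]
wrist_force: [-0.0, -0.4, -0.5]
opening: 0.0
gripper_force: 0.0
```

Emit:
apply_moves:
  increments:
    - [[-1, 0.31, 0.04, 0, 0, 0, 0], [-1, 0.62, 0.08, 0, 0, 0, 0], [-1, 0.93, 0.12, 0, 0, 0, 0], [-1, 0.93, 0.12, 0, 0, 0, 0]]

```text
clock: 8.3
eef_pos: [558.8, -62.7, 256.9]
orientation: [0.9, 0.435, -0.0, -0.003]
wrist_force: [-0.2, 1.0, 0.3]
opening: -0.0
gripper_force: 0.0
```

```bash
python3 - <<'E'
from h import *
np.set_printoptions(precision=3,suppress=True)
p,q,s=now(); v=ori(0); print(p,s["clock"],q.as_matrix()[:,2],s["joint_positions"])
print(inc(p,q,C(252,p[2]),v),inc(p,q,C(252),v))
E
```

```text
[558.756 -62.697 256.93 ] 8.3 [-0.003  0.006 -1.   ] [ 0.454  0.427 -0.58   1.621  0.243  1.171 -0.85 ]
[ 0.287  0.051  0.    -0.002 -0.001  0.002] [ 0.286  0.053  0.408 -0.002 -0.001  0.002]
```

Emit:
apply_moves:
  increments:
    - [[-1, 0.287, 0.053, 0, -0.002, -0.001, 0.002], [-1, 0.287, 0.053, 0.05, -0.002, -0.001, 0.002], [-1, 0.287, 0.053, 0.25, -0.002, -0.001, 0.002], [-1, 0.287, 0.053, 0.41, -0.002, -0.001, 0.002], [-1, 0.287, 0.053, 0.41, -0.002, -0.001, 0.002]]

```text
clock: 8.8
eef_pos: [580.6, -45.9, 205.9]
orientation: [0.903, 0.429, -0.004, 0.001]
wrist_force: [-1.1, 0.2, 0.2]
opening: -0.004
gripper_force: 0.0
```

```bash
cat > circ.py <<'E'
import sys
from h import *
a0,a1,st=map(float,sys.argv[1:4]); p,q,s=now()
d=p[:2]-H; print("pos",p.round(1),"ang",np.degrees(np.arctan2(d[1],d[0])).round(1)%360,"r",np.hypot(*d).round(1),"t",s["clock"],"f",s["wrist_force"].round(1))
for a in np.arange(a0,a1-.1,-st): print(a,inc(p,q,C(a),ori(0)).round(2)[:3].tolist(),end=" ")
E
python3 circ.py 244 148 8
```

```text
pos [580.6 -45.9 205.9] ang 249.9 r 59.5 t 8.8 f [-1.1  0.2  0.2]
244.0 [0.05, -0.06, -0.02] 236.0 [0.04, -0.12, -0.02] 228.0 [0.04, -0.18, -0.02] 220.0 [0.04, -0.24, -0.02] 212.0 [0.06, -0.3, -0.02] 204.0 [0.08, -0.36, -0.02] 196.0 [0.11, -0.41, -0.02] 188.0 [0.15, -0.46, -0.02] 180.0 [0.2, -0.5, -0.02] 172.0 [0.24, -0.53, -0.02] 164.0 [0.3, -0.56, -0.02] 156.0 [0.36, -0.58, -0.02] 148.0 [0.41, -0.59, -0.02]
```

Emit:
apply_moves:
  increments:
    - [[-1, 0, 0, 0, 0, 0, 0], [-1, 0, 0, 0, 0, 0, 0]]

```text
clock: 9.0
eef_pos: [583.8, -44.7, 210.7]
orientation: [0.903, 0.43, -0.001, 0.003]
wrist_force: [0.5, -0.0, 0.4]
opening: -0.001
gripper_force: 0.0
```

```bash
python3 circ.py 244 156 8
```

```text
pos [583.8 -44.7 210.7] ang 252.5 r 57.3 t 9.0 f [ 0.5 -0.   0.4]
244.0 [0.02, -0.08, 0.02] 236.0 [0.01, -0.14, 0.02] 228.0 [0.01, -0.2, 0.02] 220.0 [0.02, -0.26, 0.02] 212.0 [0.03, -0.32, 0.02] 204.0 [0.06, -0.37, 0.02] 196.0 [0.09, -0.42, 0.02] 188.0 [0.13, -0.47, 0.02] 180.0 [0.17, -0.51, 0.02] 172.0 [0.22, -0.55, 0.02] 164.0 [0.27, -0.57, 0.02] 156.0 [0.33, -0.59, 0.02]
```

Emit:
apply_moves:
  increments:
    - [[-1, 0.02, -0.08, 0.02, 0, 0, 0], [-1, 0.01, -0.14, 0.02, 0, 0, 0], [-1, 0.01, -0.2, 0.02, 0, 0, 0], [-1, 0.02, -0.26, 0.02, 0, 0, 0], [-1, 0.03, -0.32, 0.02, 0, 0, 0], [-1, 0.06, -0.37, 0.02, 0, 0, 0], [-1, 0.09, -0.42, 0.02, 0, 0, 0], [-1, 0.13, -0.47, 0.02, 0, 0, 0]]

```text
clock: 9.8
eef_pos: [549.2, 3.7, 207.3]
orientation: [0.903, 0.43, -0.001, 0.003]
wrist_force: [1.7, -3.7, -0.3]
opening: 0.003
gripper_force: 1.8
```

```bash
python3 circ.py 180 60 8; python3 - <<'E'
from h import *
t=imaging.capture("side");c=imaging.capture("top")
cv2.imwrite("pics/s4.png",np.hstack([cv2.resize(x["pixels"][120:270,220:370,::-1],(400,400),interpolation=2) for x in(t,c)]))
E
```

```text
pos [549.2   3.7 207.3] ang 186.9 r 52.1 t 9.8 f [ 1.7 -3.7 -0.3]
180.0 [0.04, -0.04, -0.01] 172.0 [0.09, -0.07, -0.01] 164.0 [0.14, -0.1, -0.01] 156.0 [0.2, -0.12, -0.01] 148.0 [0.26, -0.13, -0.01] 140.0 [0.32, -0.13, -0.01] 132.0 [0.38, -0.13, -0.01] 124.0 [0.44, -0.11, -0.01] 116.0 [0.5, -0.09, -0.01] 108.0 [0.55, -0.06, -0.01] 100.0 [0.6, -0.03, -0.01] 92.0 [0.64, 0.02, -0.01] 84.0 [0.68, 0.06, -0.01] 76.0 [0.7, 0.12, -0.01] 68.0 [0.73, 0.17, -0.01] 60.0 [0.74, 0.23, -0.01]
```

View pics/s4.png

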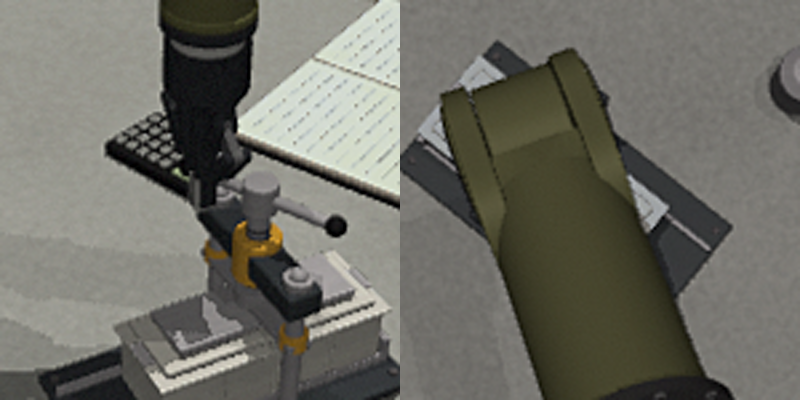

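The side view shows the finger at (210,190) pushing the near arm. The far ball has moved to (335,226), so the bar turns clockwise. The top view is blocked by the arm.

Emit:
apply_moves:
  increments:
    - [[-1, 0.04, -0.04, -0.01, 0, 0, 0], [-1, 0.09, -0.07, -0.01, 0, 0, 0], [-1, 0.14, -0.1, -0.01, 0, 0, 0], [-1, 0.2, -0.12, -0.01, 0, 0, 0], [-1, 0.26, -0.13, -0.01, 0, 0, 0], [-1, 0.32, -0.13, -0.01, 0, 0, 0], [-1, 0.38, -0.13, -0.01, 0, 0, 0], [-1, 0.44, -0.11, -0.01, 0, 0, 0], [-1, 0.5, -0.09, -0.01, 0, 0, 0], [-1, 0.55, -0.06, -0.01, 0, 0, 0], [-1, 0.6, -0.03, -0.01, 0, 0, 0], [-1, 0.64, 0.02, -0.01, 0, 0, 0]]

```text
clock: 11.1
eef_pos: [599.4, 63.3, 208.0]
orientation: [0.902, 0.431, -0.002, 0.002]
wrist_force: [-5.5, -1.1, 0.5]
opening: -0.001
gripper_force: 2.0
```

```bash
python3 circ.py 84 -60 8
```

```text
pos [599.4  63.3 208. ] ang 91.7 r 53.3 t 11.1 f [-5.5 -1.1  0.5]
84.0 [0.03, 0.05, -0.0] 76.0 [0.06, 0.11, -0.0] 68.0 [0.08, 0.16, -0.0] 60.0 [0.09, 0.22, -0.0] 52.0 [0.1, 0.28, 0.0] 44.0 [0.09, 0.34, 0.0] 36.0 [0.08, 0.4, 0.0] 28.0 [0.06, 0.46, 0.0] 20.0 [0.03, 0.51, 0.0] 12.0 [-0.0, 0.56, 0.0] 4.0 [-0.04, 0.61, 0.0] -4.0 [-0.09, 0.64, 0.0] -12.0 [-0.14, 0.68, 0.0] -20.0 [-0.2, 0.7, 0.0] -28.0 [-0.25, 0.72, 0.0] -36.0 [-0.31, 0.72, 0.0] -44.0 [-0.38, 0.72, 0.0] -52.0 [-0.44, 0.71, 0.0] -60.0 [-0.49, 0.69, 0.0]
```

Emit:
apply_moves:
  increments:
    - [[-1, 0.03, 0.05, 0, 0, 0, 0], [-1, 0.06, 0.11, 0, 0, 0, 0], [-1, 0.08, 0.16, 0, 0, 0, 0], [-1, 0.09, 0.22, 0, 0, 0, 0], [-1, 0.1, 0.28, 0, 0, 0, 0], [-1, 0.09, 0.34, 0, 0, 0, 0], [-1, 0.08, 0.4, 0, 0, 0, 0], [-1, 0.06, 0.46, 0, 0, 0, 0]]

```text
clock: 11.9
eef_pos: [648.1, 32.7, 208.7]
orientation: [0.903, 0.43, -0.0, 0.003]
wrist_force: [-3.1, 3.2, -1.5]
opening: -0.001
gripper_force: 1.8
```

```bash
python3 circ.py 23 -60 5
python3 - <<'E'
from h import *
P=cloud(("side",))[0]; l=np.array([loc(x) for x in P]); 
for x0,x1 in((-90,-30),(30,90)):
  m=(abs(l[:,1])<26)&(l[:,0]>x0)&(l[:,0]<x1)&(l[:,2]>85)&(l[:,2]<120); print("plate top",np.median(l[m,2]),m.sum())
E
```

```text
pos [648.1  32.7 208.7] ang 25.7 r 52.3 t 11.9 f [-3.1  3.2 -1.5]
23.0 [-0.01, 0.02, 0.01] 18.0 [-0.03, 0.05, 0.01] 13.0 [-0.05, 0.08, 0.01] 8.0 [-0.08, 0.11, 0.01] 3.0 [-0.1, 0.14, 0.01] -2.0 [-0.13, 0.16, 0.01] -7.0 [-0.16, 0.18, 0.01] -12.0 [-0.2, 0.2, 0.01] -17.0 [-0.23, 0.22, 0.01] -22.0 [-0.27, 0.23, 0.01] -27.0 [-0.3, 0.24, 0.01] -32.0 [-0.34, 0.24, 0.01] -37.0 [-0.38, 0.25, 0.01] -42.0 [-0.42, 0.25, 0.01] -47.0 [-0.45, 0.24, 0.01] -52.0 [-0.49, 0.24, 0.01] -57.0 [-0.53, 0.23, 0.01] plate top 103.67983687934213 341
plate top 103.44854893603906 104
```

Emit:
apply_moves:
  increments:
    - [[-1, -0.01, 0.02, 0.01, 0, 0, 0], [-1, -0.03, 0.05, 0.01, 0, 0, 0], [-1, -0.05, 0.08, 0.01, 0, 0, 0], [-1, -0.08, 0.11, 0.01, 0, 0, 0], [-1, -0.1, 0.14, 0.01, 0, 0, 0], [-1, -0.13, 0.16, 0.01, 0, 0, 0]]

```text
clock: 12.55
eef_pos: [652.7, 7.9, 207.3]
orientation: [0.903, 0.43, -0.001, 0.003]
wrist_force: [-1.0, 4.4, -0.4]
opening: 0.002
gripper_force: 1.7
```

```bash
python3 circ.py -7 -80 5
```

```text
pos [652.7   7.9 207.3] ang 357.7 r 51.7 t 12.55 f [-1.   4.4 -0.4]
-7.0 [-0.03, 0.02, -0.0] -12.0 [-0.06, 0.04, -0.0] -17.0 [-0.1, 0.06, -0.0] -22.0 [-0.13, 0.07, -0.0] -27.0 [-0.17, 0.08, -0.0] -32.0 [-0.2, 0.08, -0.0] -37.0 [-0.24, 0.09, -0.0] -42.0 [-0.28, 0.09, -0.0] -47.0 [-0.32, 0.08, -0.0] -52.0 [-0.36, 0.08, -0.0] -57.0 [-0.39, 0.07, -0.0] -62.0 [-0.43, 0.05, -0.0] -67.0 [-0.46, 0.04, -0.0] -72.0 [-0.49, 0.02, -0.0] -77.0 [-0.52, -0.0, -0.0]
```

Emit:
apply_moves:
  increments:
    - [[-1, -0.03, 0.02, 0, 0, 0, 0], [-1, -0.06, 0.04, 0, 0, 0, 0], [-1, -0.1, 0.06, 0, 0, 0, 0]]

```text
clock: 12.85
eef_pos: [650.6, -5.9, 207.6]
orientation: [0.903, 0.43, -0.001, 0.003]
wrist_force: [-0.4, 5.1, -0.5]
opening: -0.0
gripper_force: 1.9
```

```bash
python3 circ.py -20 -90 3
python3 - <<'E'
from h import *
P=cloud(("side",))[0]; l=np.array([loc(x) for x in P]); 
for x0,x1 in((-90,-30),(30,90)):
  m=(abs(l[:,1])<26)&(l[:,0]>x0)&(l[:,0]<x1)&(l[:,2]>85)&(l[:,2]<120); print("plate top",np.median(l[m,2]),m.sum())
m=(abs(l[:,1])<35)&(l[:,0]>-113)&(l[:,0]<-100)&(l[:,2]>85)&(l[:,2]<120); print("lid top",np.median(l[m,2]),m.sum())
E
```

```text
pos [650.6  -5.9 207.6] ang 342.3 r 52.1 t 12.85 f [-0.4  5.1 -0.5]
-20.0 [-0.02, 0.0, -0.0] -23.0 [-0.04, 0.01, -0.0] -26.0 [-0.06, 0.02, -0.0] -29.0 [-0.08, 0.02, -0.0] -32.0 [-0.1, 0.02, -0.0] -35.0 [-0.13, 0.03, -0.0] -38.0 [-0.15, 0.03, -0.0] -41.0 [-0.17, 0.03, -0.0] -44.0 [-0.2, 0.03, -0.0] -47.0 [-0.22, 0.02, -0.0] -50.0 [-0.24, 0.02, -0.0] -53.0 [-0.26, 0.02, -0.0] -56.0 [-0.28, 0.01, -0.0] -59.0 [-0.31, 0.0, -0.0] -62.0 [-0.33, -0.01, -0.0] -65.0 [-0.35, -0.02, -0.0] -68.0 [-0.37, -0.02, -0.0] -71.0 [-0.39, -0.04, -0.0] -74.0 [-0.41, -0.05, -0.0] -77.0 [-0.42, -0.06, -0.0] -80.0 [-0.44, -0.08, -0.0] -83.0 [-0.46, -0.09, -0.0] -86.0 [-0.48, -0.11, -0.0] -89.0 [-0.49, -0.13, -0.0] plate top 102.75690802363386 340
plate top 103.06567629320591 95
lid top 94.26254909469674 120
```

Close to contact, so steps get smaller.

Emit:
apply_moves:
  increments:
    - [[-1, -0.02, 0.0, 0, 0, 0, 0], [-1, -0.04, 0.01, 0, 0, 0, 0], [-1, -0.06, 0.015, 0, 0, 0, 0]]

```text
clock: 13.2
eef_pos: [648.1, -10.7, 207.8]
orientation: [0.903, 0.43, 0.001, 0.003]
wrist_force: [4.8, 7.7, -2.6]
opening: -0.002
gripper_force: 4.3
```

Emit:
apply_moves:
  increments:
    - [[-1, -0.02, 0.003, 0, 0, 0, 0], [-1, -0.04, 0.005, 0, 0, 0, 0]]

```text
clock: 13.4
eef_pos: [646.0, -13.2, 207.9]
orientation: [0.902, 0.431, 0.001, 0.002]
wrist_force: [4.6, 11.4, -4.1]
opening: -0.001
gripper_force: 5.9
```

```bash
python3 circ.py -35 -80 2.5
```

```text
pos [646.  -13.2 207.9] ang 332.7 r 50.7 t 13.4 f [ 4.6 11.4 -4.1]
-35.0 [-0.06, 0.02, -0.0] -37.5 [-0.07, 0.02, -0.0] -40.0 [-0.09, 0.02, -0.0] -42.5 [-0.11, 0.02, -0.0] -45.0 [-0.13, 0.02, -0.0] -47.5 [-0.15, 0.02, -0.0] -50.0 [-0.17, 0.01, -0.0] -52.5 [-0.19, 0.01, -0.0] -55.0 [-0.2, 0.0, -0.0] -57.5 [-0.22, -0.0, -0.0] -60.0 [-0.24, -0.01, -0.0] -62.5 [-0.26, -0.02, -0.0] -65.0 [-0.28, -0.02, -0.0] -67.5 [-0.29, -0.03, -0.0] -70.0 [-0.31, -0.04, -0.0] -72.5 [-0.32, -0.05, -0.0] -75.0 [-0.34, -0.06, -0.0] -77.5 [-0.36, -0.08, -0.0] -80.0 [-0.37, -0.09, -0.0]
```

Emit:
apply_moves:
  increments:
    - [[-1, 0, 0, 0, 0, 0, 0], [-1, 0, 0, 0, 0, 0, 0]]

```text
clock: 13.6
eef_pos: [645.9, -13.4, 207.9]
orientation: [0.902, 0.431, 0.001, 0.002]
wrist_force: [4.4, 9.9, -3.0]
opening: 0.001
gripper_force: 4.9
```

Emit:
apply_moves:
  increments:
    - [[-1, -0.006, 0.002, 0, 0, 0, 0], [-1, -0.006, 0.002, 0, 0, 0, 0]]

```text
clock: 13.8
eef_pos: [645.8, -13.5, 207.9]
orientation: [0.902, 0.431, 0.002, 0.002]
wrist_force: [5.5, 11.3, -5.2]
opening: -0.001
gripper_force: 5.5
```

```bash
python3 circ.py -35 -36 2.5
python3 - <<'E'
from h import *
P=cloud(("side",))[0]; l=np.array([loc(x) for x in P]); 
for x0,x1 in((-90,-30),(30,90)):
  m=(abs(l[:,1])<26)&(l[:,0]>x0)&(l[:,0]<x1)&(l[:,2]>85)&(l[:,2]<120); print("plate top",np.median(l[m,2]),m.sum())
E
```

```text
pos [645.8 -13.5 207.9] ang 332.3 r 50.6 t 13.8 f [ 5.5 11.3 -5.2]
-35.0 [-0.05, 0.02, -0.0] plate top 102.73491644294268 333
plate top 102.77860055101667 98
```

Emit:
apply_moves:
  increments:
    - [[-1, 0.03, -0.005, 0, 0, 0, 0], [-1, 0.1, -0.02, 0, 0, 0, 0], [-1, 0.2, -0.03, 0, 0, 0, 0], [-1, 0.2, -0.03, -0.2, 0, 0, 0], [-1, 0.2, -0.03, -0.5, 0, 0, 0], [-1, 0.2, -0.03, -0.9, 0, 0, 0], [-1, 0.2, -0.03, -0.9, 0, 0, 0]]

```text
clock: 14.55
eef_pos: [659.2, 5.3, 322.6]
orientation: [0.903, 0.43, 0.004, 0.005]
wrist_force: [0.7, 0.4, 0.7]
opening: 0.004
gripper_force: 0.0
```

```bash
python3 - <<'E'
from h import *
np.set_printoptions(precision=2,suppress=True)
p,q,s=now(); print(p,s["clock"],s["wrist_force"])
t=imaging.capture("side");c=imaging.capture("top")
P=world(t,np.ones(t["depth"].shape,bool)); d=P[:,:2]-H; rr=np.hypot(*d.T); a=P[(P[:,2]>214)&(P[:,2]<250)&(rr>24)&(rr<92)]
b=cv2.fitLine(a[:,:2].astype(np.float32),cv2.DIST_HUBER,0,.01,.01).ravel(); print(b,np.degrees(np.arctan2(b[1],b[0])),len(a))
l=np.array([loc(x) for x in P]); m=(l[:,2]>78)&(l[:,2]<97)&(abs(l[:,1])<40)&(abs(l[:,0])<180); print("rim",np.percentile(l[m,0],[1,3,97,99.5]))
cv2.imwrite("pics/s5.png",np.hstack([cv2.resize(x["pixels"][120:290,200:370,::-1],(400,400),interpolation=2) for x in(t,c)]))
E
```

```text
[659.19   5.34 322.56] 14.55 [0.74 0.35 0.72]
[  0.73  -0.68 606.19   2.67] -42.900166 224
rim [-123.85 -122.29  122.3   126.59]
```

View pics/s5.png

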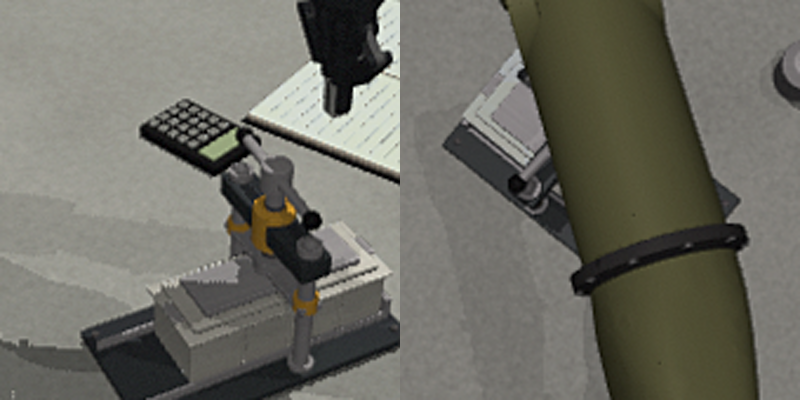

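The side view shows the hand clear above the press, the bar stopped near the line of the beam (balls at (250,138) and (312,220)), the plate on the lid, and the mould still home.

```bash
python3 -c "
from h import *
print(r.hand_in())"
```

```text
the job is handed in; nothing more can be done
None
```

I handed the job in at about 15 s: the mould is fully home against the back stop and the T-bar is tight at about 12 N with the plate on the lid. The arm is clear, and the calculator, tray and shaker were not touched.

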